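# Make up two pipe-fitting kits

### The arm

A 6-joint arm with a two-finger parallel gripper is mounted at the origin on the work surface. World frame = base frame: x ahead of the robot, y to its left, z up, the work surface at z = 0. Lengths are in m, angles in rad, forces in N, time in s.
With the tool pointing down it reaches from about 0.4 to 0.825 m from the base axis. Payload 7 kg.
Tool frame: the origin (TCP) lies between the finger pads; the fingertips stand 17 mm ahead of it and the grasp point (between the pads) lies 2 mm behind it; x points along the fingers, z is the direction in which the jaws open and shut, and the axes are right-handed (so a half turn about x gives the same grasp; the last joint's range is limited). The gripper opens to 88 mm and grips with 3 to 60 N. Pads are 19 mm wide; open, the fingers measure 130 mm over their backs; the gripper's body (78 mm by 193 mm) begins 47 mm behind the grasp point.
Start: joints at [1.445, 0.359, 0.012, 0, -1.224, -0.288], TCP at [0.271, 0.618, 0.244] pointing down, gripper open.
Joint ranges: [-3.07, 3.07], [-1.43, 2.12], [-1.02, 1.25], [-3.03, 1.67], [-3.05, -0], [-3.03, 3.03]. Speed limits (rad/s): [2.39, 2.39, 3.01, 3.14, 3.14, 3.14].

### API

Orientations are given as [roll, pitch, yaw] about the fixed x, y, z axes, in that order (R = Rz(yaw) Ry(pitch) Rx(roll)).
In Python, from station import * gives the robot as it stands.
- The arm moves only by the tool step_arm, never from a script. Its argument "deltas" is a list of rows, each a list of 5 numbers: the shift along the tool's x, y, z in cm, then the turn about the tool's x in degrees, then the closure, from 0 (fully open) to 1 (shut). In form: [[dx, dy, dz, roll, fingers], ...]. A call has exactly 10 rows; each row is the pose to reach, as a shift and turn from the pose commanded when the call began, along the tool's axes at that moment; what a row does not reach only later rows make up. A row lasts 1/12 s, in which the tool goes at most 41.7 mm and 7.16 degrees, less where a joint would pass 70% of its speed; a pose out of reach is approached as far as the arm can. A call with a gripper value outside its range is refused whole. The fingers move at their own pace and stop on an object; "squeeze" is the grip in N (left out, the last holds). Time passes only in rows, so rows that repeat a pose let the fingers close, or fill a call up. It gives the time, the measured TCP pose, the force and the opening at its end, in the units of the state.
- get_state(): the state, without advancing time (a new reading comes with each control period).
- grab_frame(name): name is "scene" or "top" or "wrist"; returns a dict with "pixels" (420x560x3 uint8, red, green, blue), "range_z" (420x560 float32, m along the optical axis (not along the pixel's ray), 0 where there is no reading), "fx", "fy", "cx", "cy" (pixels), "view" (4x4, takes a point from world to camera coordinates); the wrist camera has in their place "hand_eye" (4x4, takes a point from camera to tool coordinates, whose origin is the TCP and whose axes are the tool frame's). Camera axes: x right, y down, z forward; pixel columns grow to the right and rows downward; lengths in m; the calibration is good to about 2 mm. A picture is of the moment at which its call begins: read the wrist's pose just before it.
- job_done(): hands the job in, once; it reports no verdict.
Trained networks look in the newest picture that a camera, given by its name, has taken for a name from the list of things; names that differ only in an ending like _2 or _b are one class to them, and where a whole thing is asked for, a point or a joint stands for the part that bears it (a point fixed in the world has none). Each returns a list of dicts, best first, with "conf" (0 to 1); they miss things now and then, are a little off and sometimes report something else, mostly with a low value. They report only what shows in the picture. A call takes as long as a camera call. They do not tell look-alikes from the thing itself.
- boxes_of(thing, camera): "extent" ([left, top, right, bottom] in pixels, round what is visible of it).
- masks_of(thing, camera): "mask" (420x560 bool, what is visible of it) and "extent" ([left, top, right, bottom] in pixels, round what is visible of it).
The state is a dict: "t": time; "q": joint angles; "qd": joint speeds; "joint_efforts": joint torques, N m; "eef_pos": TCP position; "ee_rot": TCP orientation; "force": force on the tool from outside, world axes, zero at the start; "moment": the same for the moment, N m; "width": finger opening in m.
Only numpy, scipy, OpenCV 4.12 (cv2) and the standard library are available. Lean on these libraries where they do the work, as an engineer would, in place of code of your own. Each camera call takes 0.05 s, during which the arm holds its last target.

### The job

Make up the two fitting kits from the stock on the grey mat: the steel collar, the black tee and the brass hex nipple go into the blue tray, the red-handled valve and the copper reducer into the yellow tray. Put one piece to a bay, standing flat on the tray's floor the same way up as it stands now, and leave the white cap where it is.

Things in the scene. Friction and masses are not known exactly. Their poses are not given: they have to be found in the camera images.
- blue_tray: Blue plastic tray fixed on the bench (z=0) left or right of the mat, 244 (x) x 98 (y), 11 high; origin under its centre; its x within 0.2 rad of world x. Floor 4 thick; outer walls and two dividers 4 thick, rising 7 above the floor. Three bays, centres x = -80, 0, +80, y = 0, each 76 (x) x 90 (y) inside. For collar, tee and nipple. Sizes in mm.
- yellow_tray: Yellow plastic tray fixed on the bench (z=0) left or right of the mat, 244 (x) x 98 (y), 11 high; origin under its centre; its x within 0.2 rad of world x. Floor 4 thick; outer walls and two dividers 4 thick, rising 7 above the floor. Three bays, centres x = -80, 0, +80, y = 0, each 76 (x) x 90 (y) inside. For valve and reducer; one bay stays empty. Sizes in mm.
- collar_center (a point): Bright steel collar, a plain thick ring lying flat (bore upright), 52 outside, 34 bore, 36 high, 0.3 kg. On the grey mat (3 thick). Point: its centre, 18 mm above its underside; z is the ring's axis. Sizes in mm.
- tee_center (a point): Black iron pipe tee lying flat, 36 high, 0.3 kg. On the grey mat (3 thick). Run along its x with flat ends at x = -28 and +28; branch along +y ends at y = 28; back at y = -18; thick bands of 36 diameter at the three ends. Run starts within 0.5 rad of world y; grip across its two ends. Point: where the axes cross, 18 above the underside; z up. Sizes in mm.
- nipple_center (a point): Brass hex nipple standing on end, 48 high, 0.14 kg: round threaded ends of 24 diameter and, from 17 to 31 mm up, a hexagon 30 across flats. On the grey mat (3 thick). Flats face its +y and -y and every 60 deg from there. Point: its centre, 24 mm above its underside; z is its axis. Sizes in mm.
- valve_center (a point): Brass ball valve, flat red lever on top, 0.28 kg. Body along its x, 60 long; middle 30 long, flat-sided, 40 wide (y), 34 high; hexagon ends 39 wide; lever 14 wide, 43 to 48 up, x = -12 to +40. On the grey mat (3 thick). Body starts within 0.5 rad of world x; grip across its y, lever between the fingers. Point: centre of the body, 17 above the underside; z up. Sizes in mm.
- reducer_center (a point): Copper-coloured reducer, a stepped round piece standing wide end down, 46 high, 0.16 kg: 44 diameter up to 18 mm, tapering to 30 diameter from 28 mm to the top. On the grey mat (3 thick). Point: on its axis, 23 mm above its underside; z is its axis. Sizes in mm.
- cap_center (a point): White plastic end cap, round, 40 diameter, 34 high, standing among the stock; belongs to no kit and must be left where it is. Point: its centre, 17 mm above its underside. Sizes in mm.
Mind the look-alikes: they are no part of the job. Leave any green look-alike of the part that bears reducer_center alone.

How it is judged:
At the end, for the whole second after the job is handed in: Collar, tee and nipple are in the blue tray, one in each bay; valve and reducer are in the yellow tray, in two different bays. Each rests on the tray floor within a bay (height within 4 mm of resting on the floor, upright within 0.1 rad), released and at rest ((x of collar_center in the frame of blue_tray between -0.118 and -0.042 m or x of collar_center in the frame of blue_tray between -0.038 and 0.038 m or x of collar_center in the frame of blue_tray between 0.042 and 0.118 m) and y of collar_center in the frame of blue_tray between -0.04 and 0.04 m and z of collar_center in the frame of blue_tray between 0.018 and 0.026 m and angle between each of collar_center, tee_center, nipple_center, valve_center, reducer_center's own z axis and vertical below 0.1 rad and linear speed of each of collar, tee, nipple, valve, reducer below 0.02 m/s and angular speed of each of collar, tee, nipple, valve, reducer below 0.2 rad/s and (x of tee_center in the frame of blue_tray between -0.118 and -0.042 m or x of tee_center in the frame of blue_tray between -0.038 and 0.038 m or x of tee_center in the frame of blue_tray between 0.042 and 0.118 m) and y of tee_center in the frame of blue_tray between -0.04 and 0.04 m and z of tee_center in the frame of blue_tray between 0.018 and 0.026 m and (x of nipple_center in the frame of blue_tray between -0.118 and -0.042 m or x of nipple_center in the frame of blue_tray between -0.038 and 0.038 m or x of nipple_center in the frame of blue_tray between 0.042 and 0.118 m) and y of nipple_center in the frame of blue_tray between -0.04 and 0.04 m and z of nipple_center in the frame of blue_tray between 0.024 and 0.032 m and (x of collar_center in the frame of blue_tray between -0.118 and -0.042 m or x of tee_center in the frame of blue_tray between -0.118 and -0.042 m or x of nipple_center in the frame of blue_tray between -0.118 and -0.042 m) and (x of collar_center in the frame of blue_tray between -0.038 and 0.038 m or x of tee_center in the frame of blue_tray between -0.038 and 0.038 m or x of nipple_center in the frame of blue_tray between -0.038 and 0.038 m) and (x of collar_center in the frame of blue_tray between 0.042 and 0.118 m or x of tee_center in the frame of blue_tray between 0.042 and 0.118 m or x of nipple_center in the frame of blue_tray between 0.042 and 0.118 m) and (x of valve_center in the frame of yellow_tray between -0.118 and -0.042 m or x of valve_center in the frame of yellow_tray between -0.038 and 0.038 m or x of valve_center in the frame of yellow_tray between 0.042 and 0.118 m) and y of valve_center in the frame of yellow_tray between -0.04 and 0.04 m and z of valve_center in the frame of yellow_tray between 0.017 and 0.025 m and (x of reducer_center in the frame of yellow_tray between -0.118 and -0.042 m or x of reducer_center in the frame of yellow_tray between -0.038 and 0.038 m or x of reducer_center in the frame of yellow_tray between 0.042 and 0.118 m) and y of reducer_center in the frame of yellow_tray between -0.04 and 0.04 m and z of reducer_center in the frame of yellow_tray between 0.023 and 0.031 m and not (x of valve_center in the frame of yellow_tray between -0.118 and -0.042 m and x of reducer_center in the frame of yellow_tray between -0.118 and -0.042 m) and not (x of valve_center in the frame of yellow_tray between -0.038 and 0.038 m and x of reducer_center in the frame of yellow_tray between -0.038 and 0.038 m) and not (x of valve_center in the frame of yellow_tray between 0.042 and 0.118 m and x of reducer_center in the frame of yellow_tray between 0.042 and 0.118 m)); the robot touches nothing.
It fails at once if the white cap is moved by more than 15 mm from its place (distance of cap_center from where it was at the start of the episode above 0.015 m).
It also fails if it takes over 128 s, if anything falls off the work surface, if the arm or the gripper's body presses on something with over 40 N, if the wrist force passes 120 N, or if a joint passes its speed limit or range.

## Working session

There is one attempt and no reset: what is moved stays moved. The work goes in short steps, Python scripts to look and compute and a tool call to move; the robot and the scene stay as the last step left them, time stands still between calls to the robot, and variables do not carry over. Pictures are saved under pics/ and viewed, and the job is handed in when it is done.

Besides the shell and the picture viewer there is one more tool, called after "Request:" as name([rows], argument=value, ...), one row to a line, values as JSON. step_arm: Moves the arm, as the interface text tells. Its arguments: {"type":"object","properties":{"deltas":{"type":"array"},"squeeze":{"type":"number"}},"required":["deltas"]}

```bash
ls; mkdir -p pics; python3 - <<'E'
from station import *
import cv2,numpy as np
s=get_state();print(s)
for c in ["scene","top","wrist"]:
    f=grab_frame(c);cv2.imwrite(f"pics/{c}0.png",f["pixels"][:,:,::-1])
    print(c,f["fx"],f["cx"],f["cy"],np.round(f.get("view",f.get("hand_eye")),3).tolist())
E
```

```text
pics
{'t': 0.0, 'q': array([ 1.44511102e+00,  3.59368904e-01,  1.10385140e-02, -3.41751455e-04,
       -1.22411113e+00, -2.88110547e-01]), 'qd': array([-1.26292314e-03, -7.95772858e-05,  1.07419609e-04,  1.21527764e-03,
       -9.22519660e-04, -1.98726261e-04]), 'joint_efforts': array([-1.33876292e-03, -5.82723141e+01,  2.93048537e+01,  6.99690789e+00,
        6.72890237e-03, -1.82873127e-04]), 'eef_pos': array([0.27124061, 0.61758469, 0.24262696]), 'ee_rot': array([ 0.09528709,  1.56912004, -1.88942148]), 'force': array([-0.27910558, -0.3166483 ,  0.01280781]), 'moment': array([-0.00509132, -0.00757161, -0.01864933]), 'width': 0.08773571977491262}
scene 442.5366989192324 284.61143786619084 213.4927793791467 [[-0.841, 0.54, 0.013, 0.411], [0.367, 0.589, -0.72, -0.147], [-0.396, -0.601, -0.694, 1.184], [0.0, 0.0, 0.0, 1.0]]
top 452.992678954788 280.852202981257 205.18754930186014 [[-0.023, -0.999, 0.028, -0.008], [-0.997, 0.021, -0.074, 0.492], [0.073, -0.03, -0.997, 0.841], [0.0, 0.0, 0.0, 1.0]]
wrist 299.45349608520024 276.5623714453931 208.1181062421848 [[-0.0, -0.262, 0.965, -0.141], [-0.0, -0.965, -0.262, 0.072], [1.0, -0.0, -0.0, -0.001], [0.0, 0.0, 0.0, 1.0]]
```

View pics/scene0.png

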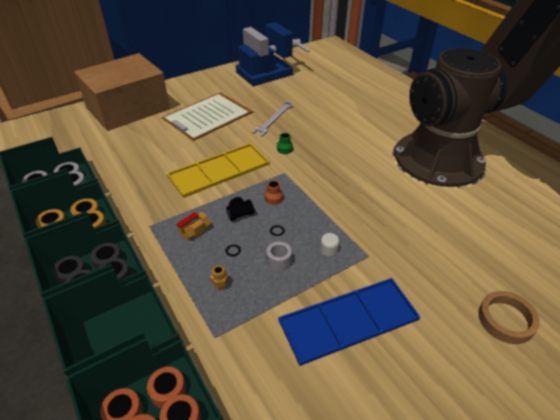

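View pics/top0.png

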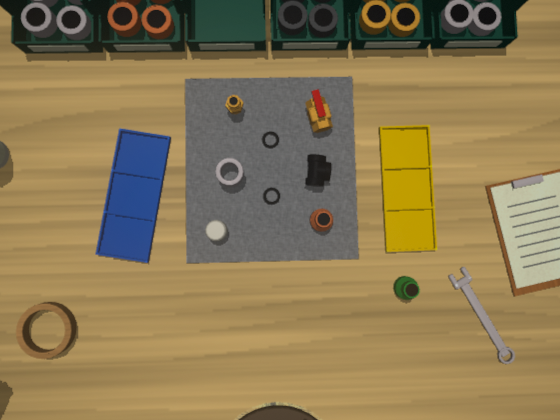

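View pics/wrist0.png

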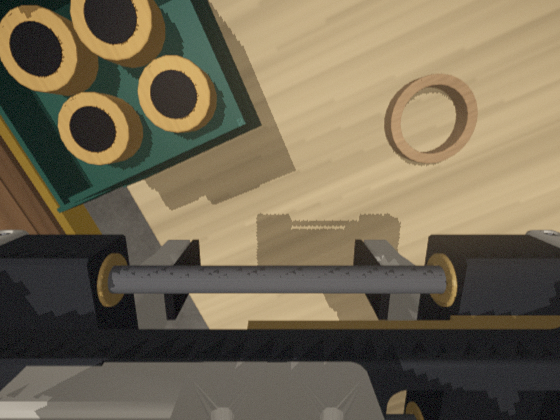

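```bash
cat > h.py <<'E'
from station import *
import cv2,numpy as np
from scipy.spatial.transform import Rotation as R
def rot(s): return R.from_euler('xyz',s["ee_rot"]).as_matrix()
def cloud(f,name,s=None):
    z=f["range_z"].astype(float);v,u=np.mgrid[0:z.shape[0],0:z.shape[1]]
    P=np.stack([(u-f["cx"])/f["fx"]*z,(v-f["cy"])/f["fy"]*z,z],-1)
    if name=="wrist":
        T=np.eye(4);T[:3,:3]=rot(s);T[:3,3]=s["eef_pos"];T=T@f["hand_eye"]
    else: T=np.linalg.inv(f["view"])
    W=P@T[:3,:3].T+T[:3,3]; W[z<=0]=np.nan
    return W
E
python3 - <<'E'
from h import *
s=get_state();print(np.round(rot(s),3).tolist())
for n in ["top"]:
    f=grab_frame(n);W=cloud(f,n)
    np.savez("pics/top.npz",W=W,px=f["pixels"])
    print("mat",W[120,210],"bench",W[300,250])
    for t in ["collar_center","tee_center","nipple_center","valve_center","reducer_center","cap_center","blue_tray","yellow_tray"]:
        for d in masks_of(t,n)[:3]:
            m=d["mask"];P=W[m];P=P[~np.isnan(P[:,0])]
            zt=np.percentile(P[:,2],95);Q=P[P[:,2]>0.015] if 'tray' not in t else P
            lo,hi=Q.min(0),Q.max(0)
            print(t,round(d["conf"],2),np.round(d["extent"]),"ztop",round(zt,4),"bbox",np.round(lo,3),np.round(hi,3),"rect",cv2.minAreaRect((Q[:,:2]*1000).astype(np.float32)))
E
```

```text
[[-0.0, 0.916, -0.402], [-0.001, -0.402, -0.916], [-1.0, 0.0, 0.001]]
mat [0.66183931 0.11475925 0.00374697] bench [0.31329067 0.04345494 0.00039941]
collar_center 0.77 [213. 160. 247. 188.] ztop 0.041 bbox [0.529 0.051 0.015] [0.581 0.103 0.043] rect ((554.8524169921875, 77.2880859375), (50.902008056640625, 49.968074798583984), 43.73085021972656)
tee_center 0.94 [301. 154. 330. 186.] ztop 0.0393 bbox [ 0.527 -0.112  0.016] [ 0.584 -0.065  0.042] rect ((555.1558837890625, -89.89543151855469), (44.785118103027344, 55.578704833984375), 83.43438720703125)
tee_center 0.28 [213. 158. 248. 190.] ztop 0.0411 bbox [0.529 0.051 0.015] [0.581 0.103 0.043] rect ((554.734130859375, 77.17489624023438), (50.57454299926758, 49.968074798583984), 43.730857849121094)
nipple_center 0.65 [226.  94. 240. 115.] ztop 0.0527 bbox [0.668 0.05  0.02 ] [0.699 0.084 0.055] rect ((683.1165771484375, 66.73460388183594), (29.081266403198242, 33.64469528198242), 10.985255241394043)
nipple_center 0.18 [ 98. 129. 172. 263.] ztop 0.0115 bbox [0.403 0.215 0.015] [0.56  0.304 0.015] rect ((480.7228698730469, 258.9902038
[... 611 characters left out ...]
926269531, -247.8604736328125), (35.35136413574219, 41.089378356933594), 68.32608032226562)
cap_center 0.62 [204. 218. 226. 238.] ztop 0.0388 bbox [0.43  0.085 0.016] [0.466 0.121 0.041] rect ((448.04638671875, 102.76107788085938), (36.120845794677734, 35.147735595703125), 88.65672302246094)
blue_tray 0.59 [ 95. 127. 173. 263.] ztop 0.0116 bbox [ 0.392  0.193 -0.003] [0.648 0.336 0.015] rect ((519.7517700195312, 265.0255126953125), (105.48126220703125, 249.6951904296875), 79.50038146972656)
yellow_tray 0.7 [381. 123. 438. 248.] ztop 0.012 bbox [ 0.399 -0.321 -0.002] [ 0.647 -0.214  0.015] rect ((523.0679931640625, -266.2751159667969), (248.8310546875, 104.58721160888672), 1.7287005186080933)
```

```bash
python3 - <<'E'
from h import *
d=np.load("pics/top.npz");W=d["W"];px=d["px"]
c=px[80:250,195:345][:,:,::-1];c=cv2.resize(c,None,fx=3.5,fy=3.5,interpolation=cv2.INTER_CUBIC);cv2.imwrite("pics/crop1.png",c)
hsv=cv2.cvtColor(px,cv2.COLOR_RGB2HSV)
for n,lo,hi in [("blue",105,125),("yellow",22,32)]:
    m=((hsv[...,0]>=lo)&(hsv[...,0]<=hi)&(hsv[...,1]>180)&(hsv[...,2]>80)).astype(np.uint8)
    m[:, :] *= ((W[...,2]<0.02)&(W[...,0]<0.68)).astype(np.uint8)
    k,l,st,_=cv2.connectedComponentsWithStats(m);i=1+np.argmax(st[1:,4])
    P=W[l==i];print(n,st[i],cv2.minAreaRect((P[:,:2]*1000).astype(np.float32)),np.percentile(P[:,2],[5,50,95]))
def fitc(P):
    A=np.c_[2*P[:,:2],np.ones(len(P))];b=(P[:,:2]**2).sum(1);x=np.linalg.lstsq(A,b,rcond=None)[0]
    return x[:2],np.sqrt(x[2]+x[:2]@x[:2])
for n,e,zt in [("collar",(213,160,247,188),.039),("nipple",(224,92,244,117),.051),("reducer",(309,208,336,231),.049),("cap",(203,216,230,240),.037)]:
    m=np.zeros(W.shape[:2],bool);m[e[1]:e[3]+1,e[0]:e[2]+1]=1
    m&=(np.abs(W[...,2]-zt)<.004)
    P=W[m];P=P[~np.isnan(P[:,0])]
    cc,r=cv2.minEnclosingCircle((P[:,:2]*1000).astype(np.float32))
    print(n,m.sum(),cc,r,"med z",np.median(P[:,2]),(P[:,:2].min(0)+P[:,:2].max(0))/2)
# valve
e=(300,84,338,138)
S=W[e[1]:e[3],e[0]:e[2]].reshape(-1,3);Hs=hsv[e[1]:e[3],e[0]:e[2]].reshape(-1,3)
L=S[(S[:,2]>.046)&(S[:,2]<.06)];print("lever",cv2.minAreaRect((L[:,:2]*1000).astype(np.float32)),len(L))
B=S[(S[:,2]>.012)&(S[:,2]<.042)];print("body",cv2.minAreaRect((B[:,:2]*1000).astype(np.float32)))
S=W[150:190,297:334].reshape(-1,3);B=S[S[:,2]>.012];print("tee",cv2.minAreaRect((B[:,:2]*1000).astype(np.float32)))
E
```

```text
blue [ 115  176   46   42 1386] ((514.9216918945312, 254.97854614257812), (81.04652404785156, 75.76382446289062), 80.30703735351562) [0.00154076 0.00410363 0.00800569]
yellow [ 379  125   58  127 6384] ((523.0994262695312, -267.2148132324219), (247.0284881591797, 104.28599548339844), 0.5781895518302917) [0.00200376 0.00471871 0.01209577]
collar 330 (555.0986328125, 77.0753173828125) 25.888151168823242 med z 0.038827130122632336 [0.55323485 0.07746246]
nipple 138 (684.171875, 66.3333969116211) 12.62015438079834 med z 0.05091700136585536 [0.68404731 0.06618711]
reducer 201 (462.31024169921875, -94.28656768798828) 14.796353340148926 med z 0.04941843657125611 [ 0.46240293 -0.09373651]
cap 320 (446.5276794433594, 104.10869598388672) 19.16558265686035 med z 0.03672368490573563 [0.44707508 0.10420089]
lever ((678.0921020507812, -91.74053955078125), (52.23119354248047, 14.869441986083984), 14.65599250793457) 218
body ((664.3208618164062, -94.94123077392578), (60.599124908447266, 40.47234344482422), 13.401853561401367)
tee ((555.8661499023438, -90.14490509033203), (45.42434310913086, 57.04631423950195), 83.44100952148438)
```

View pics/crop1.png

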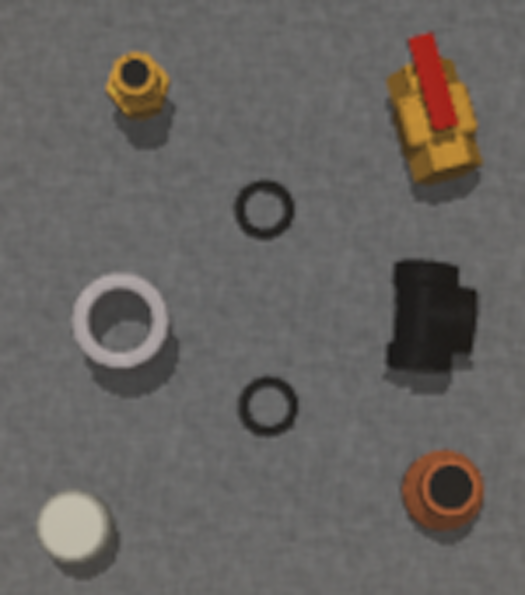

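The top view matches the networks: collar (230,172), tee (318,170), nipple (234,104), valve (319,110), copper reducer (321,219) and cap (216,231). Things that could be mistaken for these:
- Green look-alike at (407,289)
- O-rings at (271,140) and (271,196)
- Stock in the bins

The reducer I want is the copper one at (321,219). The tee's run appears to lie along world x, with the branch toward -y. The description says near world y, so I'll check that from close up. Next I'll measure the trays.

```bash
python3 - <<'E'
from h import *
d=np.load("pics/top.npz");W=d["W"];px=d["px"].astype(int)
r,g,b=px[...,0],px[...,1],px[...,2]
for n,m in [("blue",(b>r*2)&(b>g*1.6)&(b>60)),("yellow",(r>g)&(g>3.5*b)&(g>90))]:
    m=(m&(W[...,0]<.68)&(W[...,0]>.35)).astype(np.uint8)
    m=cv2.morphologyEx(m,cv2.MORPH_CLOSE,np.ones((5,5)))
    k,l,st,_=cv2.connectedComponentsWithStats(m);i=1+np.argmax(st[1:,4])
    P=W[l==i];P=P[(P[:,2]>.001)]
    T=P[P[:,2]>.009]
    print(n,st[i],cv2.minAreaRect((P[:,:2]*1000).astype(np.float32)),"rim",len(T),cv2.minAreaRect((T[:,:2]*1000).astype(np.float32)))
c=d["px"][100:280,85:445][:,:,::-1];cv2.imwrite("pics/crop2.png",cv2.resize(c,None,fx=2.2,fy=2.2,interpolation=cv2.INTER_CUBIC))
E
```

```text
blue [  96  129   74  133 6588] ((518.7381591796875, 261.4808349609375), (97.58748626708984, 241.9652557373047), 79.74268341064453) rim 760 ((518.7435302734375, 261.21417236328125), (97.3241195678711, 241.99632263183594), 79.61212921142578)
yellow [ 380  125   57  127 6347] ((522.9429321289062, -266.7010803222656), (245.8269500732422, 102.42135620117188), 0.7485468983650208) rim 940 ((521.6739501953125, -265.0740966796875), (243.33175659179688, 99.134521484375), 0.7485468983650208)
```

View pics/crop2.png

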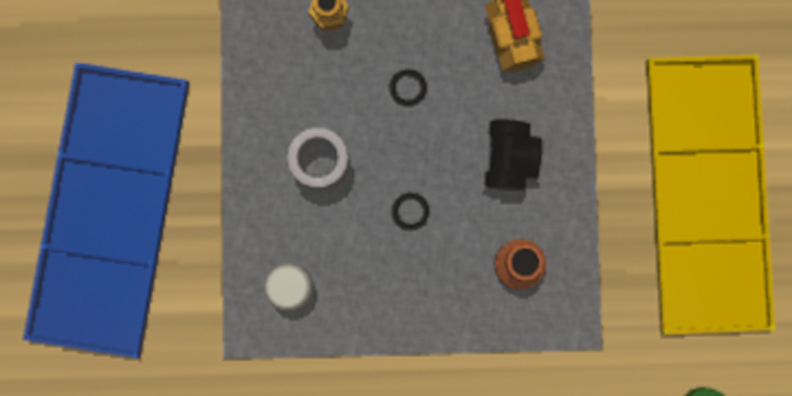

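```bash
cat >> h.py <<'E'
def to(x,y,z,yaw=None,s=None):
    s=s or get_state();M=rot(s);p=s["eef_pos"]
    cur=np.degrees(np.arctan2(M[1,2],M[0,2]))
    d=M.T@(np.array([x,y,z])/1000-p)*100
    roll=0 if yaw is None else (cur-yaw+180)%360-180
    print("t",round(s["t"],2),"pos",np.round(p*1000,1),"yawz",round(cur,2),"w",round(s["width"],4),"F",np.round(s["force"],1)," -> d(cm)",np.round(d,2),"roll",round(roll,2))
E
python3 -c "
from h import *
to(462,-94,160,-90)"
```

```text
t 0.6 pos [271.4 618.  243.6] yawz -113.71 w 0.0877 F [ 0.6  0.7 -0.1]  -> d(cm) [ 8.36 46.08 57.53] roll -23.71
```

Request:
step_arm([
  [0,46.1,57.5,-23.7,0],
  [0,46.1,57.5,-23.7,0],
  [0,46.1,57.5,-23.7,0],
  [0,46.1,57.5,-23.7,0],
  [0,46.1,57.5,-23.7,0],
  [0,46.1,57.5,-23.7,0],
  [0,46.1,57.5,-23.7,0],
  [0,46.1,57.5,-23.7,0],
  [0,46.1,57.5,-23.7,0],
  [0,46.1,57.5,-23.7,0],
], squeeze=25)

```text
t: 1.43
eef_pos: [0.3793, 0.2137, 0.244]
ee_rot: [2.461, 1.57, 0.891]
force: [1.1, 0.3, -0.0]
width: 0.0873
```

```bash
python3 -c "
from h import *
to(462,-94,130,-90)"
```

```text
t 1.43 pos [379.3 213.7 244. ] yawz -89.97 w 0.0873 F [ 1.1  0.3 -0. ]  -> d(cm) [11.38  8.24 30.78] roll 0.03
```

Request:
step_arm([
  [4,8.2,30.8,0,0],
  [8,8.2,30.8,0,0],
  [11.4,8.2,30.8,0,0],
  [11.4,8.2,30.8,0,0],
  [11.4,8.2,30.8,0,0],
  [11.4,8.2,30.8,0,0],
  [11.4,8.2,30.8,0,0],
  [11.4,8.2,30.8,0,0],
  [11.4,8.2,30.8,0,0],
  [11.4,8.2,30.8,0,0],
])

```text
t: 2.27
eef_pos: [0.4607, -0.0948, 0.1282]
ee_rot: [-1.345, 1.568, -2.92]
force: [-0.1, 1.2, -0.3]
width: 0.0875
```

```bash
python3 -c "
from h import *
to(462,-94,50,-90)
s=get_state();f=grab_frame('wrist');cv2.imwrite('pics/w1.png',f['pixels'][:,:,::-1]);W=cloud(f,'wrist',s)
for t in ['reducer_center','tee_center','cap_center']:
  for d in masks_of(t,'wrist')[:2]:
    P=W[d['mask']];P=P[~np.isnan(P[:,0])]
    zt=np.percentile(P[:,2],97);T=P[abs(P[:,2]-zt)<.004]
    print(t,round(d['conf'],2),np.round(d['extent']),zt,cv2.minEnclosingCircle((T[:,:2]*1000).astype(np.float32)))
"
```

```text
t 2.27 pos [460.7 -94.8 128.2] yawz -90.26 w 0.0875 F [-0.1  1.2 -0.3]  -> d(cm) [ 7.82  0.16 -0.09] roll -0.26
reducer_center 0.96 [250. 183. 300. 240.] 0.05063753243083587 ((462.3960266113281, -93.54302978515625), 14.892178535461426)
tee_center 0.81 [235.  48. 302. 131.] 0.03949500226064321 ((556.6420288085938, -84.80961608886719), 29.43950843811035)
tee_center 0.58 [251. 184. 302. 239.] 0.05063636722599032 ((462.4726257324219, -93.58906555175781), 14.865938186645508)
cap_center 0.96 [ 13. 202.  86. 236.] 0.179118419098698 ((500.8284912109375, -23.405895233154297), 10.740799903869629)
```

View pics/w1.png

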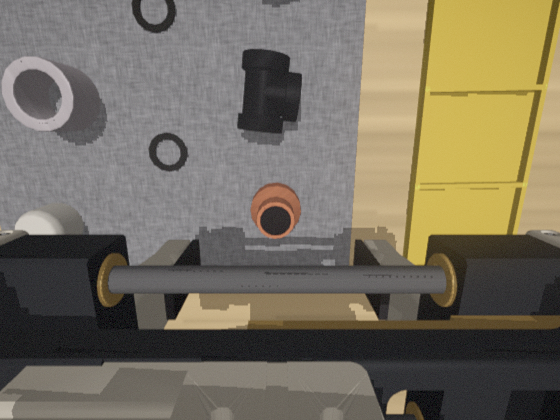

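Request:
step_arm([
  [4,0.15,-0.05,0,0],
  [7,0.15,-0.05,0,0],
  [7.8,0.15,-0.05,0,0],
  [7.8,0.15,-0.05,0,0],
  [7.8,0.15,-0.05,0,1],
  [7.8,0.15,-0.05,0,1],
  [7.8,0.15,-0.05,0,1],
  [7.8,0.15,-0.05,0,1],
  [7.8,0.15,-0.05,0,1],
  [7.8,0.15,-0.05,0,1],
], squeeze=25)

```text
t: 3.3
eef_pos: [0.4631, -0.0919, 0.0522]
ee_rot: [1.767, 1.57, 0.196]
force: [-0.4, -0.7, 0.4]
width: 0.0533
```

```bash
python3 -c "
from h import *
to(442,-267,110,-90)"
```

```text
t 3.3 pos [463.1 -91.9  52.2] yawz -90.01 w 0.0533 F [-0.4 -0.7  0.4]  -> d(cm) [-5.79 -2.1  17.51] roll -0.01
```

Request:
step_arm([
  [0,0,0,0,1],
  [0,0,0,0,1],
  [0,0,0,0,1],
  [0,0,0,0,1],
  [0,0,0,0,1],
  [0,0,0,0,1],
  [0,0,0,0,1],
  [-1,0,0,0,1],
  [-3.5,0,0,0,1],
  [-6,0,0,0,1],
])

```text
t: 4.13
eef_pos: [0.4615, -0.0921, 0.1111]
ee_rot: [-1.447, 1.567, -3.018]
force: [1.2, 0.1, -1.1]
width: 0.0291
```

```bash
python3 -c "
from h import *
to(442,-267,110,-90)
to(442,-267,51.5,-90)"
```

```text
t 4.13 pos [461.5 -92.1 111.1] yawz -90.02 w 0.0291 F [ 1.2  0.1 -1.1]  -> d(cm) [ 0.13 -1.95 17.49] roll -0.02
t 4.13 pos [461.5 -92.1 111.1] yawz -90.02 w 0.0291 F [ 1.2  0.1 -1.1]  -> d(cm) [ 5.98 -1.92 17.49] roll -0.02
```

Request:
step_arm([
  [0,-1.9,17.5,0,1],
  [0,-1.9,17.5,0,1],
  [0,-1.9,17.5,0,1],
  [0,-1.9,17.5,0,1],
  [0,-1.9,17.5,0,1],
  [2,-1.9,17.5,0,1],
  [4,-1.9,17.5,0,1],
  [5.2,-1.9,17.5,0,1],
  [5.8,-1.9,17.5,0,1],
  [5.8,-1.9,17.5,0,1],
])

```text
t: 4.97
eef_pos: [0.4431, -0.2667, 0.0526]
ee_rot: [-1.716, 1.568, 2.996]
force: [0.1, 0.3, -2.0]
width: 0.0286
```

```bash
python3 -c "
from h import *
to(442,-267,51,-90)"
```

```text
t 4.97 pos [ 443.1 -266.7   52.6] yawz -90.0 w 0.0286 F [ 0.1  0.3 -2. ]  -> d(cm) [ 0.16 -0.11  0.03] roll -0.0
```

Request:
step_arm([
  [0.05,0,0,0,1],
  [0.05,0,0,0,1],
  [0.05,0,0,0,0],
  [0.05,0,0,0,0],
  [0.05,0,0,0,0],
  [0.05,0,0,0,0],
  [-1,0,0,0,0],
  [-3,0,0,0,0],
  [-6,0,0,0,0],
  [-7,0,0,0,0],
])

```text
t: 5.8
eef_pos: [0.4454, -0.2676, 0.1272]
ee_rot: [1.182, 1.566, -0.388]
force: [0.6, -1.2, 1.0]
width: 0.0759
```

```bash
python3 -c "
from h import *
to(664.5,-95,120,-75.4)
to(664.5,-95,31,-75.4)"
```

```text
t 5.8 pos [ 445.4 -267.6  127.2] yawz -89.96 w 0.0759 F [ 0.6 -1.2  1. ]  -> d(cm) [  0.78  21.92 -17.24] roll -14.56
t 5.8 pos [ 445.4 -267.6  127.2] yawz -89.96 w 0.0759 F [ 0.6 -1.2  1. ]  -> d(cm) [  9.68  21.88 -17.26] roll -14.56
```

Request:
step_arm([
  [0.6,22,-17.3,-14.5,0],
  [0.6,22,-17.3,-14.5,0],
  [0.6,22,-17.3,-14.5,0],
  [0.6,22,-17.3,-14.5,0],
  [0.6,22,-17.3,-14.5,0],
  [0.6,22,-17.3,-14.5,0],
  [0.6,22,-17.3,-14.5,0],
  [0.6,22,-17.3,-14.5,0],
  [2,22,-17.3,-14.5,0],
  [2.5,22,-17.3,-14.5,0],
])

```text
t: 6.63
eef_pos: [0.6634, -0.0933, 0.0969]
ee_rot: [-2.004, 1.569, 2.962]
force: [-0.2, -0.1, -0.8]
width: 0.0873
```

```bash
python3 -c "
from h import *
to(664.5,-95,31,-75.4)
s=get_state();f=grab_frame('wrist');cv2.imwrite('pics/w2.png',f['pixels'][:,:,::-1])
to(664.5,-95,31,-75.4)
"
```

```text
t 6.63 pos [663.4 -93.3  96.9] yawz -75.48 w 0.0873 F [-0.2 -0.1 -0.8]  -> d(cm) [6.59 0.07 0.2 ] roll -0.08
t 6.68 pos [662.5 -93.8  96.2] yawz -75.51 w 0.0881 F [-0.7  0.4 -0.9]  -> d(cm) [6.52 0.18 0.18] roll -0.11
```

View pics/w2.png

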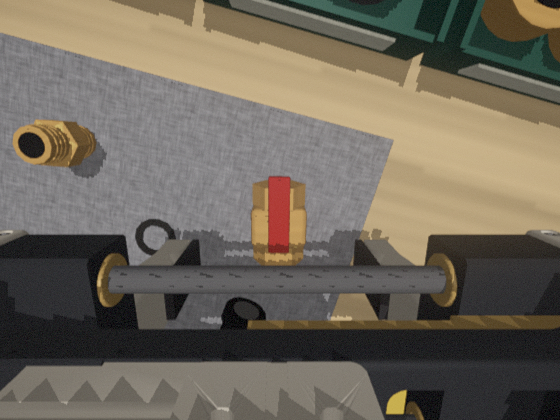

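Request:
step_arm([
  [4,0.15,0.2,0,0.25],
  [6,0.15,0.2,0,0.25],
  [6.55,0.15,0.2,0,0.25],
  [6.55,0.15,0.2,0,1],
  [6.55,0.15,0.2,0,1],
  [6.55,0.15,0.2,0,1],
  [6.55,0.15,0.2,0,1],
  [6.55,0.15,0.2,0,1],
  [6.55,0.15,0.2,0,1],
  [6.55,0.15,0.2,0,1],
], squeeze=30)

```text
t: 7.52
eef_pos: [0.6666, -0.0954, 0.0347]
ee_rot: [1.361, 1.569, 0.043]
force: [-2.1, 1.2, 7.7]
width: 0.0396
```

Request:
step_arm([
  [0,0,0,0,1],
  [0,0,0,0,1],
  [0,0,0,0,1],
  [-1,0,0,0,1],
  [-3,0,0,0,1],
  [-6,0,0,0,1],
  [-7,0,0,0,1],
  [-7,0,0,0,1],
  [-7,0,0,0,1],
  [-7,0,0,0,1],
])

```text
t: 8.35
eef_pos: [0.6646, -0.0955, 0.1016]
ee_rot: [-1.978, 1.568, 2.986]
force: [-0.7, 0.2, -3.8]
width: 0.0396
```

```bash
python3 -c "
from h import *
to(602,-264,101,-89)
to(602,-264,32,-89)"
```

```text
t 8.35 pos [664.6 -95.5 101.6] yawz -75.54 w 0.0396 F [-0.7  0.2 -3.8]  -> d(cm) [  0.07 -10.27  14.76] roll 13.46
t 8.35 pos [664.6 -95.5 101.6] yawz -75.54 w 0.0396 F [-0.7  0.2 -3.8]  -> d(cm) [  6.97 -10.25  14.76] roll 13.46
```

Request:
step_arm([
  [0,-10.3,14.8,13.4,1],
  [0,-10.3,14.8,13.4,1],
  [0,-10.3,14.8,13.4,1],
  [0,-10.3,14.8,13.4,1],
  [0,-10.3,14.8,13.4,1],
  [3,-10.3,14.8,13.4,1],
  [5.5,-10.3,14.8,13.4,1],
  [6.5,-10.3,14.8,13.4,1],
  [6.8,-10.3,14.8,13.4,1],
  [6.8,-10.3,14.8,13.4,1],
])

```text
t: 9.18
eef_pos: [0.6016, -0.2645, 0.0339]
ee_rot: [-1.628, 1.567, 3.104]
force: [0.8, 0.4, -2.1]
width: 0.0397
```

```bash
python3 -c "
from h import *
to(602,-264,32,-89)"
```

```text
t 9.18 pos [ 601.6 -264.5   33.9] yawz -88.89 w 0.0397 F [ 0.8  0.4 -2.1]  -> d(cm) [ 0.19  0.05 -0.05] roll 0.11
```

Request:
step_arm([
  [0.1,0,0,0,1],
  [0.1,0,0,0,1],
  [0.1,0,0,0,0.3],
  [0.1,0,0,0,0.3],
  [0.1,0,0,0,0.3],
  [0.1,0,0,0,0.3],
  [-1,0,0,0,0.3],
  [-4,0,0,0,0.3],
  [-8,0,0,0,0.3],
  [-9,0,0,0,0.3],
])

```text
t: 10.02
eef_pos: [0.6061, -0.2657, 0.1322]
ee_rot: [1.195, 1.562, -0.356]
force: [1.9, -0.2, 1.6]
width: 0.0613
```

```bash
python3 -c "
from h import *
s=get_state();f=grab_frame('top');cv2.imwrite('pics/t2.png',f['pixels'][:,:,::-1])
W=cloud(f,'top')
for t in ['tee_center']:
  for d in masks_of(t,'top')[:1]:
    P=W[d['mask']];P=P[~np.isnan(P[:,0])];P=P[P[:,2]>.012];print(d['conf'],d['extent'],cv2.minAreaRect((P[:,:2]*1000).astype(np.float32)))
to(556,-85,120,-186.5)
to(556,-85,120,-6.5)"
```

```text
t 10.12 pos [ 605.5 -265.2  130.1] yawz -88.88 w 0.0616 F [-0.6  0.2 -0.3]  -> d(cm) [  0.94  -4.6  -18.11] roll 97.62
t 10.12 pos [ 605.5 -265.2  130.1] yawz -88.88 w 0.0616 F [-0.6  0.2 -0.3]  -> d(cm) [  0.94  -4.6  -18.11] roll -82.38
```

View pics/t2.png

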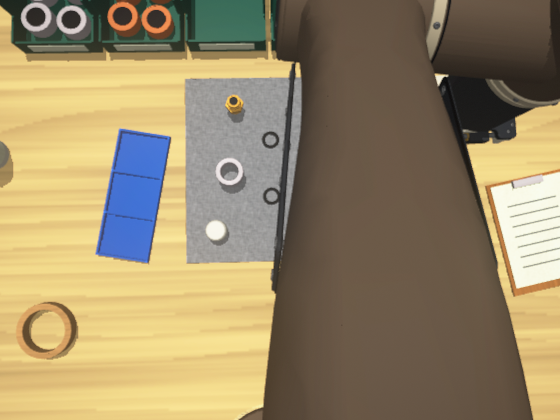

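Request:
step_arm([
  [0,-4.7,-18.1,97.3,0],
  [0,-4.7,-18.1,97.3,0],
  [0,-4.7,-18.1,97.3,0],
  [0,-4.7,-18.1,97.3,0],
  [0,-4.7,-18.1,97.3,0],
  [0,-4.7,-18.1,97.3,0],
  [0,-4.7,-18.1,97.3,0],
  [0,-4.7,-18.1,97.3,0],
  [0,-4.7,-18.1,97.3,0],
  [0,-4.7,-18.1,97.3,0],
])

```text
t: 10.95
eef_pos: [0.5524, -0.0843, 0.1251]
ee_rot: [-0.915, 1.571, 2.589]
force: [-0.4, 0.2, 0.9]
width: 0.0875
```

```bash
python3 -c "
from h import *
to(555.5,-85.5,100,-186.2)"
```

```text
t 10.95 pos [552.4 -84.3 125.1] yawz -159.25 w 0.0875 F [-0.4  0.2  0.9]  -> d(cm) [ 2.51  0.22 -0.25] roll 26.95
```

Request:
step_arm([
  [0.5,0.2,-0.2,27,0],
  [1,0.2,-0.2,27,0],
  [2,0.2,-0.2,27,0],
  [2,0.2,-0.2,27,0],
  [2,0.2,-0.2,27,0],
  [2,0.2,-0.2,27,0],
  [2,0.2,-0.2,27,0],
  [2,0.2,-0.2,27,0],
  [2,0.2,-0.2,27,0],
  [2,0.2,-0.2,27,0],
])

```text
t: 11.78
eef_pos: [0.5553, -0.0857, 0.1053]
ee_rot: [-2.885, 1.57, 0.154]
force: [-0.1, 0.3, 0.2]
width: 0.0877
```

```bash
python3 -c "
from h import *
to(555.5,-85.5,31,-186.2)
s=get_state();f=grab_frame('wrist');cv2.imwrite('pics/w3.png',f['pixels'][:,:,::-1]);W=cloud(f,'wrist',s)
for d in masks_of('tee_center','wrist')[:1]:
    P=W[d['mask']];P=P[~np.isnan(P[:,0])];P=P[(P[:,2]>.012)&(P[:,2]<.045)];print(d['conf'],d['extent'],cv2.minAreaRect((P[:,:2]*1000).astype(np.float32)))
to(555.5,-85.5,31,-186.2)
"
```

```text
t 11.78 pos [555.3 -85.7 105.3] yawz 174.14 w 0.0877 F [-0.1  0.3  0.2]  -> d(cm) [ 7.43 -0.02 -0.02] roll 0.34
0.94 [238.1, 184.4, 315.2, 245.8] ((556.12109375, -90.36512756347656), (44.98642349243164, 55.917579650878906), 84.32915496826172)
t 11.88 pos [555.2 -85.7 105.2] yawz 174.11 w 0.0872 F [-0.5 -0.5  0.4]  -> d(cm) [ 7.42 -0.02 -0.02] roll 0.31
```

View pics/w3.png

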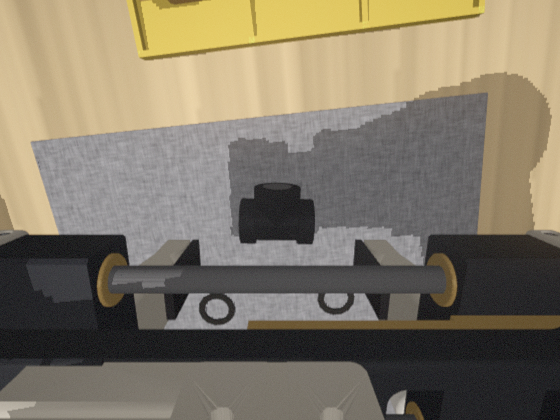

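Request:
step_arm([
  [4,0,0,0,0.1],
  [7,0,0,0,0.1],
  [7.4,0,0,0,0.1],
  [7.4,0,0,0,1],
  [7.4,0,0,0,1],
  [7.4,0,0,0,1],
  [7.4,0,0,0,1],
  [7.4,0,0,0,1],
  [7.4,0,0,0,1],
  [7.4,0,0,0,1],
], squeeze=30)

```text
t: 12.72
eef_pos: [0.5563, -0.0856, 0.0327]
ee_rot: [-2.964, 1.568, 0.075]
force: [-1.1, 1.3, 7.0]
width: 0.0558
```

Request:
step_arm([
  [0,0,0,0,1],
  [-1,0,0,0,1],
  [-3,0,0,0,1],
  [-6,0,0,0,1],
  [-7,0,0,0,1],
  [-7,0,0,0,1],
  [-7,0,0,0,1],
  [-7,0,0,0,1],
  [-7,0,0,0,1],
  [-7,0,0,0,1],
])

```text
t: 13.55
eef_pos: [0.5544, -0.0858, 0.0998]
ee_rot: [0.219, 1.568, -3.026]
force: [0.1, 0.0, -1.5]
width: 0.0558
```

```bash
python3 -c "
from h import *
to(440,275.6,102,-100.3)"
```

```text
t 13.55 pos [554.4 -85.8  99.8] yawz 174.07 w 0.0558 F [ 0.1  0.  -1.5]  -> d(cm) [ -0.2  -34.76  15.11] roll -85.63
```

Request:
step_arm([
  [-1,-34.8,15.4,-85.6,1],
  [-1,-34.8,15.4,-85.6,1],
  [-1,-34.8,15.4,-85.6,1],
  [-1,-34.8,15.4,-85.6,1],
  [-1,-34.8,15.4,-85.6,1],
  [-1,-34.8,15.4,-85.6,1],
  [-1,-34.8,15.4,-85.6,1],
  [-1,-34.8,15.4,-85.6,1],
  [-1,-34.8,15.4,-85.6,1],
  [-1,-34.8,15.4,-85.6,1],
])

```text
t: 14.38
eef_pos: [0.437, 0.2819, 0.111]
ee_rot: [2.784, 1.569, 0.799]
force: [0.9, 0.3, -2.8]
width: 0.0559
```

```bash
python3 -c "
from h import *
to(437,276,32,-100.3)"
```

```text
t 14.38 pos [437.  281.9 111. ] yawz -113.7 w 0.0559 F [ 0.9  0.3 -2.8]  -> d(cm) [7.9  0.23 0.55] roll -13.4
```

Request:
step_arm([
  [0,0,0,-13.4,1],
  [0,0,0,-13.4,1],
  [2,0,0,-13.4,1],
  [5,0,0,-13.4,1],
  [7,0,0,-13.4,1],
  [7.8,0,0,-13.4,1],
  [7.8,0,0,-13.4,1],
  [7.8,0,0,-13.4,1],
  [7.8,0,0,-13.4,1],
  [7.8,0,0,-13.4,1],
])

```text
t: 15.22
eef_pos: [0.438, 0.2765, 0.0332]
ee_rot: [2.73, 1.571, 0.969]
force: [0.3, 0.8, -2.6]
width: 0.0555
```

```bash
python3 -c "
from h import *
to(437,276,32,-100.3)"
```

```text
t 15.22 pos [438.  276.5  33.2] yawz -100.9 w 0.0555 F [ 0.3  0.8 -2.6]  -> d(cm) [ 0.12 -0.09  0.07] roll -0.6
```

Request:
step_arm([
  [0.1,0,0,0,1],
  [0.1,0,0,0,1],
  [0.1,0,0,0,0.1],
  [0.1,0,0,0,0.1],
  [0.1,0,0,0,0.1],
  [0.1,0,0,0,0.1],
  [-1,0,0,0,0.1],
  [-4,0,0,0,0.1],
  [-8,0,0,0,0.1],
  [-8,0,0,0,0.1],
])

```text
t: 16.05
eef_pos: [0.4409, 0.2792, 0.1198]
ee_rot: [2.499, 1.561, 0.74]
force: [1.3, 1.5, 1.1]
width: 0.0785
```

```bash
python3 -c "
from h import *
to(555,77,115,-100.3)"
```

```text
t 16.05 pos [440.9 279.2 119.8] yawz -100.79 w 0.0785 F [1.3 1.5 1.1]  -> d(cm) [ 0.43 15.   17.73] roll -0.49
```

Request:
step_arm([
  [0,15.1,17.4,0,0],
  [0,15.1,17.4,0,0],
  [0,15.1,17.4,0,0],
  [0,15.1,17.4,0,0],
  [0,15.1,17.4,0,0],
  [0,15.1,17.4,0,0],
  [1,15.1,17.4,0,0],
  [1,15.1,17.4,0,0],
  [1,15.1,17.4,0,0],
  [1,15.1,17.4,0,0],
])

```text
t: 16.88
eef_pos: [0.553, 0.0776, 0.1032]
ee_rot: [-0.483, 1.571, -2.243]
force: [-0.4, 0.7, -0.0]
width: 0.0876
```

```bash
python3 -c "
from h import *
to(555,77,31,-100.3)
s=get_state();f=grab_frame('wrist');cv2.imwrite('pics/w4.png',f['pixels'][:,:,::-1]);W=cloud(f,'wrist',s)
for t in ['collar_center','nipple_center']:
  for d in masks_of(t,'wrist')[:1]:
    P=W[d['mask']];P=P[~np.isnan(P[:,0])];zt=np.percentile(P[:,2],95);P=P[abs(P[:,2]-zt)<.004];print(t,d['conf'],d['extent'],zt,cv2.minEnclosingCircle((P[:,:2]*1000).astype(np.float32)))
to(555,77,31,-100.3)
"
```

```text
t 16.88 pos [553.   77.6 103.2] yawz -100.84 w 0.0876 F [-0.4  0.7 -0. ]  -> d(cm) [7.22 0.21 0.02] roll -0.54
collar_center 0.57 [243.1, 182.3, 312.5, 257.8] 0.04005497850101363 ((555.4473876953125, 78.11137390136719), 25.76718521118164)
nipple_center 0.95 [228.7, 3.5, 279.3, 65.8] 0.052478432038651567 ((684.15380859375, 67.14927673339844), 12.064464569091797)
t 17.03 pos [553.2  78.  103.5] yawz -100.8 w 0.0876 F [0.9 0.2 0.1]  -> d(cm) [7.25 0.19 0.06] roll -0.5
```

View pics/w4.png

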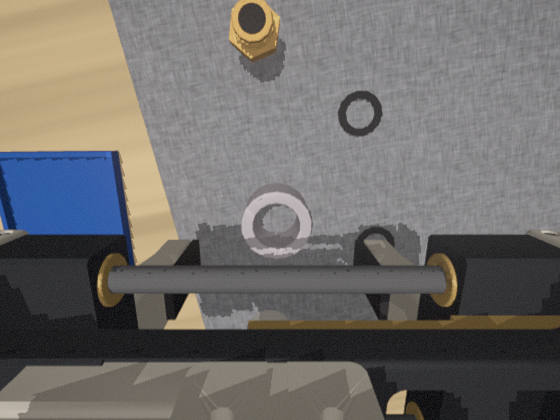

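Request:
step_arm([
  [4,0.2,0,0,0.1],
  [7,0.2,0,0,0.1],
  [7.2,0.2,0,0,0.1],
  [7.2,0.2,0,0,1],
  [7.2,0.2,0,0,1],
  [7.2,0.2,0,0,1],
  [7.2,0.2,0,0,1],
  [7.2,0.2,0,0,1],
  [7.2,0.2,0,0,1],
  [7.2,0.2,0,0,1],
], squeeze=30)

```text
t: 17.87
eef_pos: [0.5562, 0.0771, 0.0326]
ee_rot: [2.18, 1.568, 0.419]
force: [-1.2, 1.9, 7.8]
width: 0.052
```

Request:
step_arm([
  [0,0,0,0,1],
  [0,0,0,0,1],
  [-1,0,0,0,1],
  [-3,0,0,0,1],
  [-6,0,0,0,1],
  [-7,0,0,0,1],
  [-7,0,0,0,1],
  [-7,0,0,0,1],
  [-7,0,0,0,1],
  [-7,0,0,0,1],
])

```text
t: 18.7
eef_pos: [0.5542, 0.0761, 0.0996]
ee_rot: [-1.031, 1.568, -2.792]
force: [-0.7, -0.6, -2.6]
width: 0.052
```

```bash
python3 -c "
from h import *
to(518.7,261.3,102,-100.3)"
```

```text
t 18.7 pos [554.2  76.1  99.6] yawz -100.92 w 0.052 F [-0.7 -0.6 -2.6]  -> d(cm) [ -0.25  -6.99 -17.51] roll -0.62
```

Request:
step_arm([
  [0,-7,-17.5,0.6,1],
  [0,-7,-17.5,0.6,1],
  [0,-7,-17.5,0.6,1],
  [0,-7,-17.5,0.6,1],
  [0,-7,-17.5,0.6,1],
  [2,-7,-17.5,0.6,1],
  [5,-7,-17.5,0.6,1],
  [6.5,-7,-17.5,0.6,1],
  [6.8,-7,-17.5,0.6,1],
  [6.8,-7,-17.5,0.6,1],
])

```text
t: 19.53
eef_pos: [0.5185, 0.2611, 0.0313]
ee_rot: [-0.603, 1.567, -2.374]
force: [0.9, -0.1, -2.6]
width: 0.0515
```

Request:
step_arm([
  [0.1,0,0,0,1],
  [0.1,0,0,0,1],
  [0.1,0,0,0,0.1],
  [0.1,0,0,0,0.1],
  [0.1,0,0,0,0.1],
  [0.1,0,0,0,0.1],
  [-1,0,0,0,0.1],
  [-4,0,0,0,0.1],
  [-8,0,0,0,0.1],
  [-8,0,0,0,0.1],
])

```text
t: 20.37
eef_pos: [0.5232, 0.2641, 0.1213]
ee_rot: [2.367, 1.56, 0.597]
force: [-0.2, 1.3, 0.8]
width: 0.0787
```

```bash
python3 -c "
from h import *
to(684,66.8,115,-100.3)"
```

```text
t 20.37 pos [523.2 264.1 121.3] yawz -101.39 w 0.0787 F [-0.2  1.3  0.8]  -> d(cm) [ 0.65 19.66 16.17] roll -1.09
```

Request:
step_arm([
  [0,19.9,15.9,-1,0.2],
  [0,19.9,15.9,-1,0.2],
  [0,19.9,15.9,-1,0.2],
  [0,19.9,15.9,-1,0.2],
  [0,19.9,15.9,-1,0.2],
  [0,19.9,15.9,-1,0.2],
  [0,19.9,15.9,-1,0.2],
  [0,19.9,15.9,-1,0.2],
  [0,19.9,15.9,-1,0.2],
  [0,19.9,15.9,-1,0.2],
])

```text
t: 21.2
eef_pos: [0.6824, 0.0668, 0.1135]
ee_rot: [2.543, 1.57, 0.789]
force: [0.2, 0.5, -1.1]
width: 0.0699
```

```bash
python3 -c "
from h import *
s=get_state();f=grab_frame('wrist');cv2.imwrite('pics/w5.png',f['pixels'][:,:,::-1]);W=cloud(f,'wrist',s)
for t in ['nipple_center']:
  for d in masks_of(t,'wrist')[:1]:
    P=W[d['mask']];P=P[~np.isnan(P[:,0])];zt=np.percentile(P[:,2],95);P=P[abs(P[:,2]-zt)<.004];print(t,d['conf'],d['extent'],zt,cv2.minEnclosingCircle((P[:,:2]*1000).astype(np.float32)))
to(684,66.8,31,-100.3)
"
```

```text
nipple_center 0.97 [254.4, 197.5, 295.0, 244.7] 0.05226809050842754 ((685.0783081054688, 66.98326873779297), 11.869794845581055)
t 21.3 pos [682.4  67.4 113.7] yawz -100.41 w 0.07 F [ 0.3 -0.8 -0.3]  -> d(cm) [8.27 0.16 0.03] roll -0.11
```

View pics/w5.png

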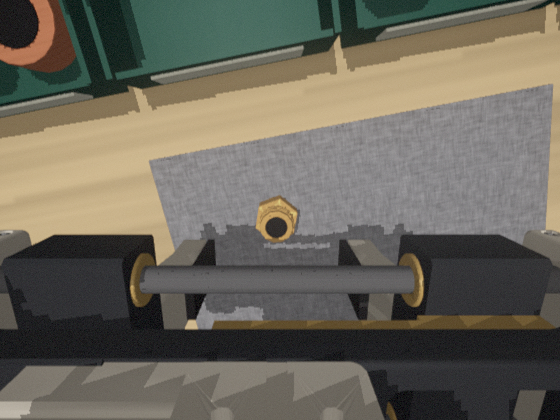

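Request:
step_arm([
  [3,0.2,0,5,0.4],
  [6,0.2,0,5,0.4],
  [8.2,0.2,0,5,0.4],
  [8.2,0.2,0,5,0.4],
  [8.2,0.2,0,5,1],
  [8.2,0.2,0,5,1],
  [8.2,0.2,0,5,1],
  [8.2,0.2,0,5,1],
  [8.2,0.2,0,5,1],
  [8.2,0.2,0,5,1],
], squeeze=25)

```text
t: 22.13
eef_pos: [0.686, 0.0663, 0.0331]
ee_rot: [2.152, 1.568, 0.311]
force: [-2.2, 1.8, 6.6]
width: 0.0297
```

Request:
step_arm([
  [0,0,0,0,1],
  [0,0,0,0,1],
  [0,0,0,0,1],
  [-1,0,0,0,1],
  [-3,0,0,0,1],
  [-6,0,0,0,1],
  [-7,0,0,0,1],
  [-7,0,0,0,1],
  [-7,0,0,0,1],
  [-7,0,0,0,1],
])

```text
t: 22.97
eef_pos: [0.684, 0.0656, 0.1002]
ee_rot: [-1.273, 1.569, -3.115]
force: [-0.1, 0.1, -2.1]
width: 0.0305
```

```bash
python3 -c "
from h import *
to(597.4,247,102,-100.3)"
```

```text
t 22.97 pos [684.   65.6 100.2] yawz -105.53 w 0.0305 F [-0.1  0.1 -2.1]  -> d(cm) [ -0.17 -13.2  -15.16] roll -5.23
```

Request:
step_arm([
  [0,-13.2,-15.2,-5,1],
  [0,-13.2,-15.2,-5,1],
  [0,-13.2,-15.2,-5,1],
  [0,-13.2,-15.2,-5,1],
  [0,-13.2,-15.2,-5,1],
  [2,-13.2,-15.2,-5,1],
  [5,-13.2,-15.2,-5,1],
  [6.5,-13.2,-15.2,-5,1],
  [6.8,-13.2,-15.2,-5,1],
  [6.8,-13.2,-15.2,-5,1],
])

```text
t: 23.8
eef_pos: [0.597, 0.2471, 0.031]
ee_rot: [-0.747, 1.567, -2.501]
force: [0.0, -0.5, -1.2]
width: 0.0295
```

Request:
step_arm([
  [0.1,0,0,0,1],
  [0.1,0,0,0,1],
  [0.1,0,0,0,0.3],
  [0.1,0,0,0,0.3],
  [0.1,0,0,0,0.3],
  [0.1,0,0,0,0.3],
  [-1,0,0,0,0.3],
  [-4,0,0,0,0.3],
  [-8,0,0,0,0.3],
  [-8,0,0,0,0.3],
])

```text
t: 24.63
eef_pos: [0.6023, 0.2496, 0.122]
ee_rot: [2.229, 1.559, 0.476]
force: [1.7, 0.4, 2.5]
width: 0.0612
```

```bash
python3 -c "
from h import *
to(520,0,250,-100.3)"
```

```text
t 24.63 pos [602.3 249.6 122. ] yawz -100.4 w 0.0612 F [1.7 0.4 2.5]  -> d(cm) [-13.02  -3.47  25.94] roll -0.1
```

Request:
step_arm([
  [-6,0,0,0,0],
  [-12,-3.5,26,0,0],
  [-13,-3.5,26,0,0],
  [-13,-3.5,26,0,0],
  [-13,-3.5,26,0,0],
  [-13,-3.5,26,0,0],
  [-13,-3.5,26,0,0],
  [-13,-3.5,26,0,0],
  [-13,-3.5,26,0,0],
  [-13,-3.5,26,0,0],
])

```text
t: 25.47
eef_pos: [0.5165, -0.0029, 0.245]
ee_rot: [2.098, 1.567, 0.341]
force: [-0.1, 0.4, -0.3]
width: 0.0876
```

```bash
cat > chk.py <<'E'
from h import *
import sys
k=sys.argv[1]
T={"collar":("b",.022,36),"tee":("b",.022,36),"nipple":("b",.028,48),"valve":("y",0,48),"reducer":("y",0,46)}
fr={"b":(np.array([.5187,.2613]),np.radians(-10.3)),"y":(np.array([.522,-.2655]),np.radians(1.2))}
for n in ["top","scene"]:
    f=grab_frame(n);cv2.imwrite(f"pics/{n}{k}.png",f['pixels'][:,:,::-1]);W=cloud(f,n)
    for t,(tr,_,h) in T.items():
        for d in masks_of(t+"_center",n)[:2]:
            P=W[d['mask']];P=P[~np.isnan(P[:,0])];zt=np.percentile(P[:,2],96);P=P[P[:,2]>.014]
            c,a=fr[tr];m=cv2.minAreaRect((P[:,:2]*1000).astype(np.float32)) ;q=np.array(m[0])/1000-c
            print(n,t,round(d['conf'],2),np.round(d['extent']),"ztop",round(zt*1000,1),"expect",h+4,"tray xy mm",np.round([1000*(q@[np.cos(a),np.sin(a)]),1000*(q@[-np.sin(a),np.cos(a)])],1))
    for d in masks_of("cap_center",n)[:1]:
        P=W[d['mask']];P=P[P[:,2]>.03];print(n,"cap",cv2.minEnclosingCircle((P[:,:2]*1000).astype(np.float32)))
E
python3 chk.py 5
```

```text
top tee 0.63 [120. 236. 138. 250.] ztop 40.9 expect 40 tray xy mm [-86.6 -18.4]
top valve 0.61 [394. 122. 422. 166.] ztop 53.6 expect 52 tray xy mm [82.8 -0.4]
top reducer 0.88 [393. 276. 421. 301.] ztop 48.9 expect 50 tray xy mm [-190.5   21.9]
top reducer 0.63 [400. 216. 427. 237.] ztop 52.7 expect 50 tray xy mm [-79.2   3.9]
top cap ((446.4696044921875, 104.12516021728516), 19.378591537475586)
scene collar 0.83 [335. 298. 365. 329.] ztop 41.3 expect 40 tray xy mm [-1.   0.5]
scene tee 0.81 [369. 285. 404. 316.] ztop 39.5 expect 40 tray xy mm [-77.5   0.7]
scene nipple 0.54 [300. 315. 321. 339.] ztop 53.3 expect 52 tray xy mm [78.5  2.8]
scene valve 0.85 [176. 158. 202. 186.] ztop 52.6 expect 52 tray xy mm [80.9  5.3]
scene reducer 0.54 [238. 140. 254. 164.] ztop 50.9 expect 50 tray xy mm [-77.7   3.5]
scene reducer 0.45 [335. 298. 365. 328.] ztop 41.3 expect 50 tray xy mm [  6.2 528. ]
scene cap ((446.5404052734375, 106.74742889404297), 19.020233154296875)
```

```bash
python3 -c "
import cv2,numpy as np
a=cv2.imread('pics/top5.png');b=cv2.imread('pics/scene5.png')
cv2.imwrite('pics/both5.png',np.vstack([a[60:300],b[100:380]]))"
```

```text
(no output)
```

View pics/both5.png

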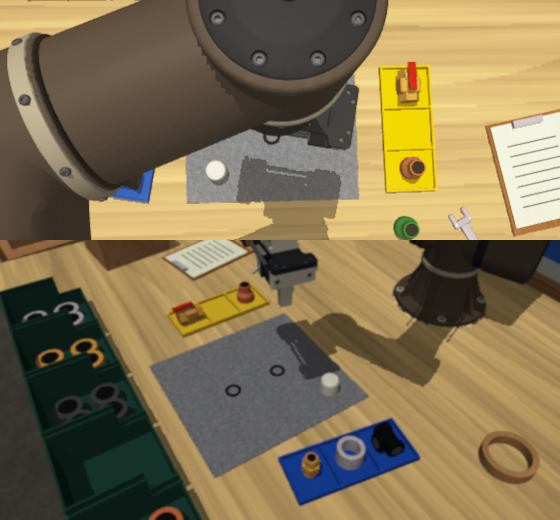

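```bash
python3 -c "
from h import *
s=get_state();print(s['t'],abs(s['qd']).max(),s['width'])
print(job_done())"
```

```text
26.1667 0.0032713558498755884 0.08800723483750489
the job is handed in; nothing more can be done
None
```

Both kits are made up and I handed the job in at about 26 s of the 128 s allowed. `job_done()` reports no verdict.

- **Blue tray:** the nipple is in the far bay, the collar in the middle and the tee in the near bay. The tee's run was turned to lie along the tray's y so the fingers stayed clear of the other bays.
- **Yellow tray:** the valve is in the far bay and the reducer in the near bay, with the middle bay empty. The green look-alike was left alone.

**Last checks:**
- All five parts measured within about 6 mm of their bay centres, against at least 38 mm allowed. Their tops were within 2 mm of the heights expected for standing on the tray floor.
- The white cap's top-view position was unchanged to within 0.1 mm. The scene camera read it about 2.6 mm away in y, which is within the calibration error.
- The gripper was open, clear of everything and at rest.

**What disagreed:**
- The tee started with its run along world x, not near world y as described. I followed the pictures, which the close wrist view confirmed.
- In the last top view the arm hid most of the blue tray, and the tee reading there covered only the part that showed. The blue tray check therefore rests on the scene camera.
- The reducer network also reported the green look-alike and the collar. I ruled both out by position and colour.

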